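Hook and seat the latch cover, then turn its keeper

ROBOT

A 6-joint arm with a two-finger parallel gripper is mounted at the origin on the work surface. World frame = base frame: x ahead of the robot, y to its left, z up, the work surface at z = 0. Lengths are in m, angles in rad, forces in N, time in s.
With the tool pointing down it reaches from about 0.325 to 0.9 m from the base axis. Payload 6.1 kg.
Tool frame: the origin (TCP) lies on the centre line of the jaws, within the pads' length; the fingertips stand 22 mm ahead of it and the grasp point (between the pads) lies 3 mm ahead of it; z points along the fingers, x is the direction in which the jaws open and shut, and the axes are right-handed (so a half turn about z gives the same grasp; the last joint's range is limited). The gripper opens to 87 mm and grips with 3 to 60 N. Pads are 19 mm wide; open, the fingers measure 117 mm over their backs; the gripper's body (75 mm by 190 mm) begins 51 mm behind the grasp point.
Start: joints at [1.201, 0.22, 1.526, -0, 1.395, -0.126], TCP at [0.151, 0.607, 0.245] pointing down, gripper open.
Joint ranges: [-2.98, 2.98], [-0.91, 2.08], [0.09, 2.57], [-1.24, 4.39], [0.2, 2.65], [-2.68, 2.68]. Speed limits (rad/s): [2.57, 2.57, 3.01, 3.14, 3.14, 3.14].

INTERFACE

Orientations are given as a unit quaternion [x, y, z, w].
In Python, from workcell import env, eyes, models gives the robot as it stands.
- The arm moves only by the tool apply_moves, never from a script. Its argument "deltas" is text: rows parted by semicolons, each of 7 numbers parted by spaces: the finger opening in cm, from 0 to 8.7, then the shift along the tool's x, y, z in cm, then the turn, a rotation vector about the tool's x, y, z in rad. A call has 1 to 5 rows; each row is the pose to reach, as a shift and turn from the pose commanded when the call began, along the tool's axes at that moment; what a row does not reach only later rows make up. A row lasts 1/12 s, in which the tool goes at most 41.7 mm and 7.16 degrees, less where a joint would pass 70% of its speed; a pose out of reach is approached as far as the arm can. A call with a gripper value outside its range is refused whole. The fingers move at their own pace and stop on an object; the grip force is fixed at half the most. Time passes only in rows, so rows that repeat a pose let the fingers close. It gives the time, the measured TCP pose, the force and the opening at its end, in the units of the state.
- env.state(): the state, without advancing time (a new reading comes with each control period).
- eyes.capture(name): name is "side" or "top" or "wrist"; returns (picture, depth): 384x512x3 uint8, red, green, blue; 384x512 float32, m along the optical axis (not along the pixel's ray), 0 where there is no reading.
- eyes.camera_model(name): a dict with "K" (3x3 intrinsics, pixels), "cam_to_world" (4x4, takes a point from camera to world coordinates); the wrist camera has in their place "mount" (4x4, takes a point from camera to tool coordinates, whose origin is the TCP and whose axes are the tool frame's). Camera axes: x right, y up, looking along -z (the intrinsics and any distortion apply to the point x, -y, -z); pixel columns grow to the right and rows downward; lengths in m; the calibration is good to about 2 mm. A picture is of the moment at which its call begins: read the wrist's pose just before it. camera_model takes no time and is no camera call.
- env.close_job(): hands the job in, once; it reports no verdict.
Trained networks look in the newest picture that a camera, given by its name, has taken for a name from the list of things; names that differ only in an ending like _2 or _b are one class to them, and where a whole thing is asked for, a point or a joint stands for the part that bears it (a point fixed in the world has none). Each returns a list of dicts, best first, with "conf" (0 to 1); they miss things now and then, are a little off and sometimes report something else, mostly with a low value. They report only what shows in the picture. A call takes as long as a camera call. They do not tell look-alikes from the thing itself.
- models.masks_of(camera, query): "pixels" (384x512 bool, what is visible of it) and "extent" ([left, top, width, height] in pixels, round what is visible of it).
The state is a dict: "time": time; "joint_pos": joint angles; "dq": joint speeds; "joint_torque": joint torques, N m; "eef_pos": TCP position; "eef_rot": TCP orientation; "ft_force": force on the tool from outside, world axes, zero at the start; "moment": the same for the moment, N m; "width": opening from 0.0 (shut) to 1.0 (fully open).
Only numpy, scipy, OpenCV 4.12 (cv2) and the standard library are available. Lean on these libraries where they do the work, as an engineer would, in place of code of your own. Each camera call takes 0.05 s, during which the arm holds its last target.

TASK

Fit the loose steel cover onto the grey latch assembly on the turntable: hold it tilted with its yellow lip low, hook the lip under the yellow ledge, then swing the other end down until the cover lies fully home in its recess. Then turn the keeper with the red post fully across the cover to its stop and let go. Leave the other things on the bench where they are.

Things in the scene. Friction and masses are not known exactly. Their poses are not given: they have to be found in the camera images.
- latch: Grey latch assembly, 177 x 110 mm, fixed on a locked cast aluminium turntable (250 mm across, 32 mm high). Origin on the bench under the turntable's axis; z up, x from the yellow ledge's end to the keeper's end, y across. In its top is an open recess for the cover. Seated, the cover has its axes parallel to these, lip tip near x = -74 mm, with about 3 mm play in x and y.
- recess_seat (a point): Middle of the recess at seat height, 66 mm above the latch origin. Recess: x -63 to 63, y -41 to 41 mm; walls around reach 5 mm above the seat (end wall 20 mm thick, sides 14 mm). The plate rests on strips along both sides (|y| 33 to 41) and at the +x end (x 53 to 63); else open 18 mm below. Seated, the plate's top is flush with the walls. The cover is too long to go in level.
- ledge_edge (a point): Middle of the yellow ledge's lower edge, at x = -63, z = 68.5 mm of the latch frame. The ledge is 6 mm thick, runs to -x from here and bridges the whole width; the plate's end stops against its edge, the cover's lip goes beneath it. The slot beneath is 66 mm wide (y), 15 mm deep in x to a wall, and open 20 mm downward.
- cover_grip (a point): Centre of the black grip block on the loose steel cover (about 0.22 kg). Axes: x from lip end to free end, y across, z up. Block 24 (x) x 36 x 36 mm high, on the plate's top. Plate 120 (x) x 76 x 5 mm: x -48 to 72, top 18 mm and underside 23 mm below this point. A foot bar 50 mm wide, 4 mm deep is under it at x 46 to 52. It starts flat on the bench, this point 27 mm up.
- cover_lip (a point): Middle of the tip of the cover's yellow lip, half-way through its thickness; at x -62, z -25 mm from cover_grip; axes as there. The lip is 60 mm wide, 4 mm thick, lies directly below the plate's underside and projects 14 mm beyond the plate's -x end.
- cover_free (a point): Middle of the lower edge of the plate's free end, opposite the lip; at x 72, z -23 mm from cover_grip; axes as there.
- keeper (a joint): Angle of the keeper, a flat steel arm. 0: it points to the latch's +y, along the end wall, clear of the recess; grows anticlockwise seen from above; 1.57 rad: it points to the latch's -x, straight across the cover. Stops at -0.6 and 1.6; starts between -0.5 and 0. Light friction (about 1 N at the post); it stays where left and does not bear on the seated cover.
- keeper_pivot (a point): The keeper's upright pivot axis, on the end wall at x = 73, y = 0 mm of the latch frame, at the height of the arm's underside (73 mm above the bench, 2 mm above the seated cover). The arm is 14 mm wide and 6 mm thick.
- keeper_post (a point): On the axis of the red round post standing on the keeper's arm, 38 mm from the pivot, 99 mm above the bench. Post 14 mm in diameter, 40 mm tall (79 to 119 mm above the bench). Push it, or pinch it from above, to turn the keeper.
- gauge: Brass master gauge, loose, 100 x 50 x 48 mm, origin under its centre. Leave alone; it lies on one side of the turntable, the cover on the other.
- striker: Chromed striker loop on a plate, loose, 80 x 45 x 48 mm, origin under its centre. Leave alone.
- wedge: White nylon wedge, loose, 90 x 40 x 30 mm, origin under its centre. Leave alone.
- stopper: Red rubber stopper, loose, 52 mm across, 34 mm tall, origin under its centre. Leave alone.
- screwdriver: Screwdriver, loose, 190 mm long, lying. Leave alone.
- grease_jar: Small jar, loose, 60 mm across, 60 mm tall, origin under its centre. Leave alone.
Not all that is in view belongs to the job. Leave any blue, green or orange look-alike of the part that bears cover_grip alone.

How it is judged:
On the way, in this order (a step that is already met when the one before it is completed fails the run):
1. The cover, still tilted, has its lip under the ledge (at least 3 mm in) with the free end above the recess (x of cover_lip in the frame of latch between -0.08 and -0.066 m and y of cover_lip in the frame of latch between -0.015 and 0.015 m and z of cover_lip in the frame of latch between 0.046 and 0.067 m and angle between cover_grip's own z axis and vertical between 0.08 and 0.9 rad and z of cover_free in the frame of latch above 0.072 m), for 0.1 s.
2. The cover lies fully home: lip under the ledge, level and flush (x of cover_lip in the frame of latch between -0.08 and -0.067 m and y of cover_lip in the frame of latch between -0.008 and 0.008 m and z of cover_lip in the frame of latch between 0.0615 and 0.0668 m and z of cover_free in the frame of latch between 0.0635 and 0.0685 m and y of cover_free in the frame of latch between -0.008 and 0.008 m and angle between cover_grip's own z axis and vertical below 0.035 rad), for 0.2 s.
3. The keeper is turned across the cover (value of joint keeper above 1.3 rad), for 0.2 s.
At the end, for the whole second after the job is handed in: The cover lies level (within 2 degrees) and flush in its recess (height within 2 to 2.5 mm, sideways within 8 mm) with its lip at least 4 mm under the ledge, the keeper is turned across it (1.3 rad or more), and both stay so (all of step 2 and value of joint keeper above 1.3 rad); the robot touches nothing.
It fails at once if Another loose thing on the bench (gauge, striker, wedge, stopper, screwdriver or jar) is moved more than 30 mm (distance of any of gauge, striker, wedge, stopper, screwdriver, grease_jar from where it was at the start of the episode above 0.03 m).
It also fails if it takes over 58 s, if anything falls off the work surface, if the arm or the gripper's body presses on something with over 40 N, if the wrist force passes 120 N, or if a joint passes its speed limit or range.

## Working session

There is one attempt and no reset: what is moved stays moved. The work goes in short steps, Python scripts to look and compute and a tool call to move; the robot and the scene stay as the last step left them, time stands still between calls to the robot, and variables do not carry over. Pictures are saved under pics/ and viewed, and the job is handed in when it is done.

Besides the shell and the picture viewer there is one more tool, called by a JSON object that holds its "fn" and its "kwargs", one argument or row to a line. apply_moves: Moves the arm, as the interface text tells. Its arguments: {"type":"object","properties":{"deltas":{"type":"string"}},"required":["deltas"]}

```bash
ls; mkdir -p pics
cat > h.py <<'E'
import numpy as np, cv2
from workcell import env, eyes, models
from scipy.spatial.transform import Rotation as R
def T_tool():
    s=env.state(); T=np.eye(4); T[:3,:3]=R.from_quat(s['eef_rot']).as_matrix(); T[:3,3]=s['eef_pos']; return T
def cap(name,fn):
    T=T_tool(); rgb,d=eyes.capture(name); cm=eyes.camera_model(name)
    C=cm['cam_to_world'] if 'cam_to_world' in cm else T@np.array(cm['mount'])
    C=np.array(C)
    cv2.imwrite('pics/'+fn,cv2.cvtColor(rgb,cv2.COLOR_RGB2BGR))
    return rgb,d,np.array(cm['K']),C
def cloud(d,K,C):
    v,u=np.mgrid[:d.shape[0],:d.shape[1]]
    x=(u-K[0,2])/K[0,0]*d; y=(v-K[1,2])/K[1,1]*d
    P=np.stack([x,-y,-d],-1)
    W=P@C[:3,:3].T+C[:3,3]; W[d<=0]=np.nan
    return W
E
python3 - <<'E'
from h import *
print(env.state())
for n in ['side','top','wrist']:
    rgb,d,K,C=cap(n,n+'0.png'); W=cloud(d,K,C); np.savez(n+'0.npz',rgb=rgb,W=W)
    cm=eyes.camera_model(n);print(n,K.tolist(),C.round(3).tolist(),[k for k in cm])
    for q in ['latch','cover_grip','keeper_post','gauge','striker','wedge','stopper','screwdriver','grease_jar']:
        for m in models.masks_of(n,q):
            p=m['pixels']; w=W[p]; 
            print(n,q,round(m['conf'],2),m['extent'],np.nanmedian(w,0).round(3),np.nanpercentile(w,2,axis=0).round(3),np.nanpercentile(w,98,axis=0).round(3))
E
```

```text
pics
{'time': 0.0, 'joint_pos': array([ 1.20092794e+00,  2.21211316e-01,  1.52763518e+00, -1.43249736e-05,
        1.39470760e+00, -1.26104361e-01]), 'dq': array([-1.58131745e-04, -9.28879891e-04,  3.48747194e-04, -2.02378811e-03,
        3.61653367e-05,  2.69740700e-04]), 'joint_torque': array([-1.51107079e-04, -4.94618762e+01, -3.87376606e+01,  6.98140869e-02,
        5.69750648e-02, -1.39164190e-04]), 'eef_pos': array([0.15064318, 0.6059635 , 0.24343366]), 'eef_rot': array([ 7.87830387e-01,  6.15891484e-01, -8.38864918e-04,  5.08101199e-04]), 'ft_force': array([0.07348773, 0.63747903, 0.83698051]), 'moment': array([0.00174931, 0.00709378, 0.05035695]), 'width': 0.9987283496172179}
side [[415.51871615362023, 0.0, 257.3400420638388], [0.0, 415.51871615362023, 195.3317834553475], [0.0, 0.0, 1.0]] [[0.986, 0.117, -0.116, 0.383], [-0.165, 0.735, -0.658, -0.884], [0.008, 0.668, 0.744, 1.14], [0.0, 0.0, 0.0, 1.0]] ['K', 'cam_to_world']
side latch 0.7 [218.8, 181.3, 72.4, 60.7] [0.527 0.007 0.037] [ 0.419 -0.082  0.019] [0.642 0.147 0.079]
side cover_grip 0.96 [216.2, 130.6, 20.1, 28.3] [
[... 3333 characters left out ...]
 0.326 0.028]
top screwdriver 0.35 [206.3, 243.0, 17.1, 15.2] [0.357 0.159 0.016] [0.331 0.137 0.   ] [0.379 0.187 0.038]
top grease_jar 0.59 [403.9, 220.1, 22.7, 21.5] [ 0.43  -0.443  0.059] [ 0.403 -0.475  0.01 ] [ 0.456 -0.426  0.065]
wrist [[320.9560237946692, 0.0, 249.35324156586762], [0.0, 320.9560237946692, 184.22776684028503], [0.0, 0.0, 1.0]] [[0.242, -0.928, -0.284, 0.072], [0.97, 0.232, 0.071, 0.627], [0.0, -0.293, 0.956, 0.384], [0.0, 0.0, 0.0, 1.0]] ['K', 'mount']
wrist cover_grip 0.81 [165.9, 245.8, 98.7, 70.0] [0.319 0.517 0.009] [ 0.272  0.447 -0.   ] [0.35  0.576 0.046]
wrist cover_grip 0.58 [93.9, 255.0, 13.3, 9.7] [0.241 0.379 0.008] [0.236 0.374 0.002] [0.244 0.385 0.009]
```

Run:
```python
import cv2
a=cv2.imread('pics/top0.png');cv2.imwrite('pics/top0c.png',cv2.resize(a[100:310,70:400],None,fx=2.4,fy=2.4,interpolation=cv2.INTER_CUBIC))
a=cv2.imread('pics/side0.png');cv2.imwrite('pics/side0c.png',cv2.resize(a[110:260,140:340],None,fx=4,fy=4,interpolation=cv2.INTER_CUBIC))
```

```text
(no output)
```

View pics/top0c.png

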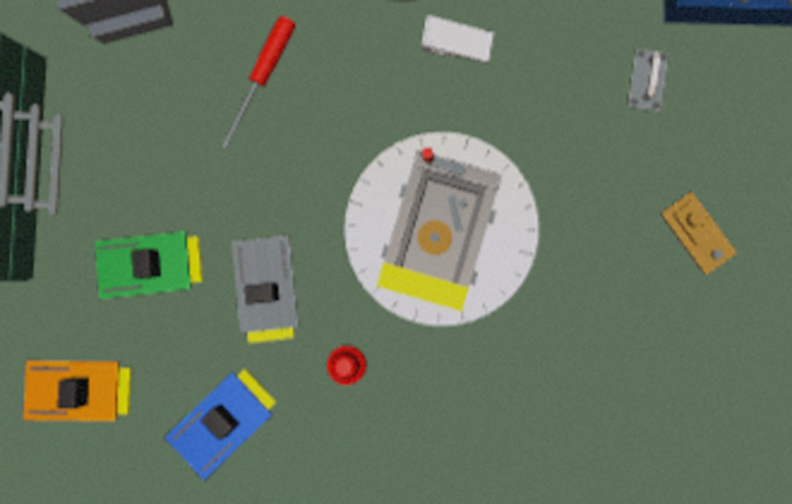

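View pics/side0c.png

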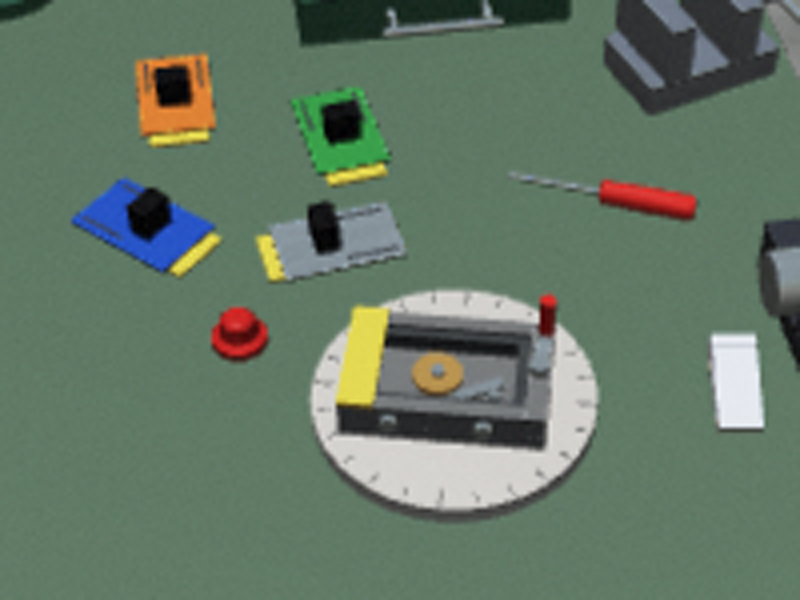

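The grey cover is at crop (265,288) in the top view, with its lip toward the robot. The latch's yellow ledge is at (422,288) and the red post at (428,154). Next I estimate the poses.

```bash
cat > fit.py <<'E'
from h import *
def rect(P):
    (c,s,a)=cv2.minAreaRect((P[:,:2]*1000).astype(np.float32)); return np.round(c,1),np.round(s,1),round(a,1)
def yellow(rgb):
    h=cv2.cvtColor(rgb,cv2.COLOR_RGB2HSV); return (h[...,0]>24)&(h[...,0]<36)&(h[...,1]>150)&(h[...,2]>100)
def clean(P,k=3):
    m=np.median(P,0); return P
def near(W,c,r): return np.hypot(W[...,0]-c[0],W[...,1]-c[1])<r
def report(rgb,W,cc=(0.45,0.27),lc=(0.53,0.03)):
    y=yellow(rgb); ok=np.isfinite(W[...,2]); ker=np.ones((3,3),np.uint8)
    def comp(m):
        m=m.astype(np.uint8); n,l,st,_=cv2.connectedComponentsWithStats(m)
        if n<2: return m>0
        return l==1+np.argmax(st[1:,4])
    n=near(W,cc,0.1)&ok
    z=W[...,2]
    h=cv2.cvtColor(rgb,cv2.COLOR_RGB2HSV)
    pl=comp(n&(z>0.003)&(z<0.02)&~y&(h[...,1]<70)); 
    if pl.sum()>30: print('plate',pl.sum(),rect(W[pl]),np.median(W[pl][:,2]))
    b=comp(n&(z>0.038)&(z<0.055)); 
    if b.sum()>10: print('block',b.sum(),rect(W[b]),W[b].mean(0),np.median(W[b][:,2]))
    l=comp(n&y); 
    if l.sum()>10: print('lip',l.sum(),rect(W[l]),W[l].mean(0))
    n=near(W,lc,0.16)&ok
    l=comp(n&y&(z>0.06)); 
    if l.sum()>10: print('ledge',l.sum(),rect(W[l]),W[l].mean(0))
    l=comp(n&(z>0.055)&(z<0.09)); 
    if l.sum()>10: print('latchtop',l.sum(),rect(W[l]))
    t=comp(n&(z>0.022)&(z<0.042)); 
    if t.sum()>10: 
        hu=cv2.convexHull((W[t][:,:2]*1000).astype(np.float32)); print('table',cv2.minEnclosingCircle(hu),cv2.fitEllipse(hu))
    p=comp(n&(z>0.09)&(z<0.13)); 
    if p.sum()>3: print('post',p.sum(),W[p].mean(0), np.median(W[p],0))
E
python3 - <<'E'
from fit import *
for n in ['top','side']:
    f=np.load(n+'0.npz'); print(n); report(f['rgb'],f['W'])
E
```

```text
top
plate 850 (array([458.3, 273.9]), array([125.4,  94.2]), 9.1) 0.00954254521472142
block 96 (array([444.6, 269.7]), array([23.7, 35.8]), 8.5) [0.44476299 0.26903355 0.04545358] 0.04554686056260382
lip 75 (array([388.4, 261.6]), array([12.2, 59.1]), 8.9) [0.3882857  0.26181768 0.00449926]
ledge 340 (array([457.5,  61. ]), array([107.1,  28.2]), 74.7) [0.45740351 0.06101766 0.07507857]
latchtop 1374 (array([529. ,  43.2]), array([122. , 176.8]), 75.5)
table ((534.8074951171875, 41.96095275878906), 125.12848663330078) ((534.4730224609375, 42.13832092285156), (248.08352661132812, 249.10897827148438), 13.24473762512207)
post 24 [0.61626837 0.05826177 0.11509776] [0.61610593 0.05763958 0.11825813]
side
plate 393 (array([456.4, 266.4]), array([134.2,  96.5]), 3.7) 0.008940260980276227
block 53 (array([442.2, 264.9]), array([23.3, 41.3]), 7.8) [0.4422872  0.26298191 0.04450943] 0.045528231836817534
lip 31 (array([387.1, 262.4]), array([10.6, 63. ]), 8.2) [0.3878311  0.25972209 0.00368385]
ledge 203 (array([456.4,  59.4]), array([112.4,  29.1]), 75.4) [0.45585466 0.05742123 0.07473222]
latchtop 1035 (array([526. ,  37.7]), array([121.7, 177.2]), 75.1)
table ((532.5173950195312, 37.48737335205078), 126.88864135742188) ((532.3929443359375, 38.05409622192383), (248.55230712890625, 253.9071502685547), 163.68463134765625)
post 32 [0.6143309  0.05238334 0.10776046] [0.6147374  0.05181308 0.1086128 ]
```

```bash
cat >> h.py <<'E'
def toolR(yaw,tilt=0.0):
    # tool x along cover x, z down; yaw deg; tilt: free end (+x) up by rad
    c=R.from_euler('z',yaw,degrees=True)*R.from_rotvec([0,-tilt,0])
    base=np.array([[1,0,0],[0,-1,0],[0,0,-1.]])
    return c.as_matrix()@base
def delta(pos,Rm,T=None):
    T=T_tool() if T is None else T
    sh=T[:3,:3].T@(np.array(pos)-T[:3,3])*100
    rv=R.from_matrix(T[:3,:3].T@Rm).as_rotvec()
    print('delta cm',sh.round(2),'rv',rv.round(4),'|',round(float(np.linalg.norm(sh)),2),round(float(np.degrees(np.linalg.norm(rv))),1))
E
python3 - <<'E'
from h import *
delta([.445,.269,.24],toolR(8.8))
E
```

```text
delta cm [-25.65  36.69   0.45] rv [-0.      0.      1.1734] | 44.77 67.2
```

{"fn": "apply_moves", "kwargs": {
  "deltas": "5 -25.65 36.7 0.4 0 0 1.173;5 -25.65 36.7 0.4 0 0 1.173;5 -25.65 36.7 0.4 0 0 1.173;5 -25.65 36.7 0.4 0 0 1.173;5 -25.65 36.7 0.4 0 0 1.173"
}}

```text
time: 1.92
eef_pos: [0.2885, 0.448, 0.2427]
eef_rot: [0.94, 0.341, 0.0, -0.0]
ft_force: [0.3, 1.0, 0.5]
width: 0.707
```

Run:
```python
from h import *
delta([.445,.269,.24],toolR(8.8))
```

```text
delta cm [ 0.52 23.77  0.27] rv [-1.00e-04 -4.00e-04  5.43e-01] | 23.78 31.1
```

{"fn": "apply_moves", "kwargs": {
  "deltas": "5 0.5 23.8 0.3 0 0 0.543;5 0.5 23.8 0.3 0 0 0.543;5 0.5 23.8 0.3 0 0 0.543;5 0.5 23.8 0.3 0 0 0.543;5 0.5 23.8 0.3 0 0 0.543"
}}

```text
time: 2.33
eef_pos: [0.4267, 0.2916, 0.2404]
eef_rot: [0.997, 0.076, 0.0, -0.0]
ft_force: [0.4, 0.9, 0.1]
width: 0.575
```

Run:
```python
from h import *
delta([.445,.269,.24],toolR(8.8))
```

```text
delta cm [1.47 2.51 0.04] rv [-0.0004 -0.0009 -0.001 ] | 2.91 0.1
```

{"fn": "apply_moves", "kwargs": {
  "deltas": "5 1.5 2.5 0 0 0 0;5 1.5 2.5 0 0 0 0;5 1.5 2.5 0 0 0 0"
}}

```text
time: 2.58
eef_pos: [0.4452, 0.2698, 0.2401]
eef_rot: [0.997, 0.078, -0.0, -0.0]
ft_force: [-0.1, 0.0, 0.3]
width: 0.574
```

Run:
```python
from fit import *
rgb,d,K,C=cap('wrist','w1.png'); W=cloud(d,K,C); np.savez('w1.npz',rgb=rgb,W=W)
report(rgb,W); print(env.state()['eef_pos'],env.state()['ft_force'])
```

```text
plate 5604 (array([454.8, 271.4]), array([119.7,  76.1]), 8.1) 0.008651236866159706
block 726 (array([443.1, 269.5]), array([22.9, 36.4]), 8.5) [0.44287544 0.27074072 0.04434995] 0.04447950450218413
lip 529 (array([387.5, 262.1]), array([13.8, 59.5]), 8.4) [0.38763006 0.26305437 0.00360334]
ledge 556 (array([466.5,  99. ]), array([34.4, 31.4]), 75.5) [0.46531225 0.10281917 0.07388218]
latchtop 1672 (array([499.3, 103. ]), array([119.1,  43.3]), 8.1)
table ((429.786376953125, 74.28390502929688), 36.7212028503418) ((429.6275634765625, 76.07955932617188), (33.03255844116211, 88.74568176269531), 160.73178100585938)
[0.4444403  0.27072579 0.24002466] [-1.09032385  0.23075353  0.59372013]
```

View pics/w1.png

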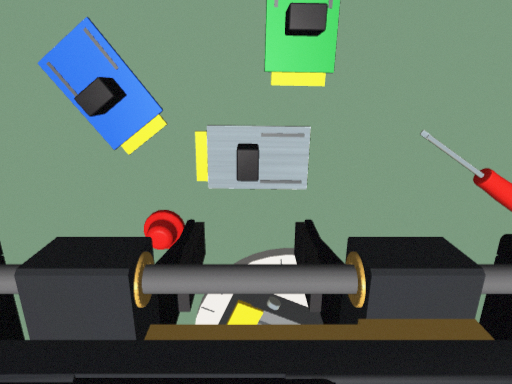

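The grey cover is at image (258,157) in the wrist view, with its lip on the left. It measures at grip (0.443, 0.270), yaw 8.3°. Descending.

Run:
```python
from h import *
delta([.443,.270,.034],toolR(8.3))
```

```text
delta cm [-0.15  0.06 20.6 ] rv [-0.0004  0.0004  0.0126] | 20.6 0.7
```

{"fn": "apply_moves", "kwargs": {
  "deltas": "5 -0.15 0.06 4 0 0 0.0126;5 -0.15 0.06 8 0 0 0.0126;5 -0.15 0.06 12 0 0 0.0126;5 -0.15 0.06 15.5 0 0 0.0126;5 -0.15 0.06 18.5 0 0 0.0126"
}}

```text
time: 3.05
eef_pos: [0.4407, 0.2712, 0.0526]
eef_rot: [0.997, 0.074, -0.001, 0.0]
ft_force: [-0.1, -0.5, -0.4]
width: 0.575
```

Run:
```python
from h import *
delta([.443,.270,.034],toolR(8.3))
```

```text
delta cm [0.22 0.15 1.86] rv [0.0001 0.002  0.004 ] | 1.87 0.3
```

{"fn": "apply_moves", "kwargs": {
  "deltas": "5 0.1 0.07 1.4 0 0 0;5 0.1 0.07 1.86 0 0 0;5 0.1 0.07 1.86 0 0 0"
}}

```text
time: 3.3
eef_pos: [0.4423, 0.2703, 0.0352]
eef_rot: [0.997, 0.074, -0.001, 0.0]
ft_force: [0.7, -0.2, 0.3]
width: 0.577
```

Run:
```python
from h import *
delta([.443,.270,.034],toolR(8.3))
```

```text
delta cm [0.07 0.04 0.12] rv [0.0005 0.0029 0.0034] | 0.15 0.3
```

Close in place.

{"fn": "apply_moves", "kwargs": {
  "deltas": "1.5 0.07 0.03 0.1 0 0 0;1.5 0.07 0.03 0.1 0 0 0;1.5 0.07 0.03 0.1 0 0 0;1.5 0.07 0.03 0.1 0 0 0;1.5 0.07 0.03 0.1 0 0 0"
}}

```text
time: 3.72
eef_pos: [0.4451, 0.2696, 0.0364]
eef_rot: [0.997, 0.073, 0.0, -0.0]
ft_force: [-2.6, 0.5, 2.2]
width: 0.28
```

{"fn": "apply_moves", "kwargs": {
  "deltas": "1.5 0 0 0 0 0 0;1.5 0 0 0 0 0 0;1.5 0 0 0 0 0 0"
}}

```text
time: 3.97
eef_pos: [0.4451, 0.2696, 0.0363]
eef_rot: [0.997, 0.073, 0.0, -0.0]
ft_force: [-2.3, 0.2, 7.4]
width: 0.272
```

{"fn": "apply_moves", "kwargs": {
  "deltas": "1.5 0 0 -3 0 0 0;1.5 0 0 -7 0 0 0;1.5 0 0 -11 0 0 0;1.5 0 0 -15 0 0 0;1.5 0 0 -19 0 0 0"
}}

```text
time: 4.38
eef_pos: [0.4443, 0.269, 0.2269]
eef_rot: [0.997, 0.073, -0.0, 0.0]
ft_force: [2.1, 1.6, -3.4]
width: 0.275
```

Run:
```python
from fit import *
print(env.state()['ft_force'],env.state()['moment'],env.state()['width'])
rgb,d,K,C=cap('wrist','w2.png'); W=cloud(d,K,C); np.savez('w2.npz',rgb=rgb,W=W,T=T_tool())
delta([.53,-.01,.29],toolR(-15))
```

```text
[ 2.10622984  1.64413585 -3.41650962] [-0.05295922  0.01420123 -0.03151878] 0.274898020309246
delta cm [ 4.04 28.96 -5.38] rv [-0.0057 -0.0119  0.4082] | 29.73 23.4
```

View pics/w2.png

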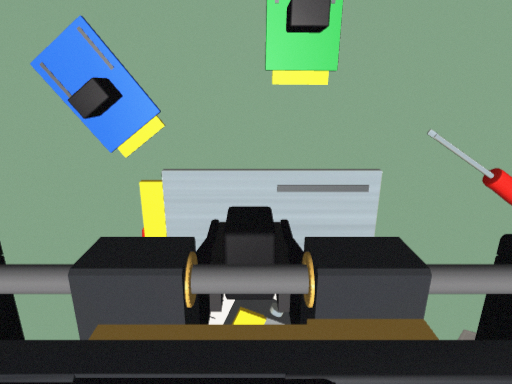

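The cover is held level: its plate spans columns 163–381 and the lip is at the left. Moving over to view the latch.

{"fn": "apply_moves", "kwargs": {
  "deltas": "1.5 4.04 29 -5.4 0 0 0.408;1.5 4.04 29 -5.4 0 0 0.408;1.5 4.04 29 -5.4 0 0 0.408;1.5 4.04 29 -5.4 0 0 0.408;1.5 4.04 29 -5.4 0 0 0.408"
}}

```text
time: 4.85
eef_pos: [0.5023, 0.071, 0.2632]
eef_rot: [0.991, -0.131, 0.0, 0.0]
ft_force: [1.6, 0.3, -1.3]
width: 0.27
```

Run:
```python
from h import *
delta([.53,-.01,.29],toolR(-15))
```

```text
delta cm [ 4.78  7.1  -2.68] rv [ 0.     -0.0001 -0.0016] | 8.97 0.1
```

{"fn": "apply_moves", "kwargs": {
  "deltas": "1.5 4.8 7.1 -2.7 0 0 0;1.5 4.8 7.1 -2.7 0 0 0;1.5 4.8 7.1 -2.7 0 0 0;1.5 4.8 7.1 -2.7 0 0 0;1.5 4.8 7.1 -2.7 0 0 0"
}}

```text
time: 5.27
eef_pos: [0.53, -0.0082, 0.2894]
eef_rot: [0.991, -0.131, -0.001, -0.0]
ft_force: [-0.3, 1.0, -1.5]
width: 0.277
```

Run:
```python
from fit import *
rgb,d,K,C=cap('wrist','w3.png'); W=cloud(d,K,C); np.savez('w3.npz',rgb=rgb,W=W,T=T_tool())
report(rgb,W); s=env.state();print(s['eef_pos'],s['ft_force'],s['moment'])
```

```text
ledge 2889 (array([456.8,  61.8]), array([108.2,  31.5]), 75.1) [0.45765634 0.06408594 0.07420649]
latchtop 10549 (array([527.1,  42.7]), array([121.7, 177.4]), 75.0)
table ((532.6439819335938, 41.28523254394531), 125.05412292480469) ((534.04296875, 49.814971923828125), (228.2340087890625, 252.2324676513672), 80.52210998535156)
post 258 [0.6140683  0.0583541  0.11427955] [0.6134994  0.05849235 0.11811872]
[ 0.52967473 -0.00736035  0.28917357] [-0.50609016 -0.38389413 -2.06274427] [-0.10966372  0.10821929  0.01042733]
```

View pics/w3.png

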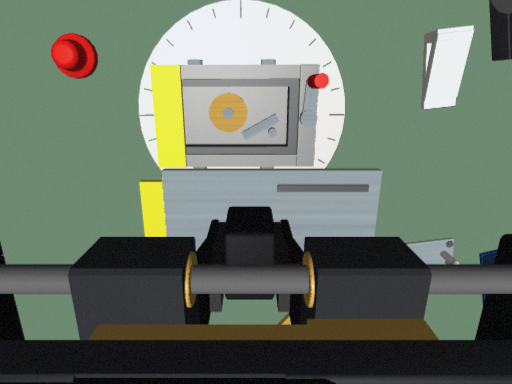

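The latch is fully in view: ledge at (168,115), recess at (235,112), post at (318,81). Now I fit the held cover in the tool frame.

Run:
```python
from fit import *
for n in ['w2','w3']:
    f=np.load(n+'.npz'); W=f['W'];T=f['T'];rgb=f['rgb']
    L=(W-T[:3,3])@T[:3,:3]; 
    m=np.isfinite(L[...,2])&(L[...,2]>0.015)&(L[...,2]<0.045)&(abs(L[...,0])<.1)&(L[...,1]<-.012)&(L[...,1]>-.06)
    y=yellow(rgb)
    p=L[m&~y]*1000; q=L[m&y]*1000
    print(n,len(p),'plate x',np.percentile(p[:,0],[.5,99.5]).round(1),'ymin',np.percentile(p[:,1],[.5,5]).round(1),'lip x',np.percentile(q[:,0],[1,99]).round(1),'lip y',np.percentile(q[:,1],[1]).round(1),'lipz',np.median(q[:,2]))
    m2=(p[:,1]<-25)
    A=np.c_[p[m2][:,:2],np.ones(m2.sum())]; print('plane z',np.linalg.lstsq(A,p[m2][:,2],rcond=None)[0].round(4))
    # edge line: min y per x bin
    xs=np.arange(-40,65,5); e=[np.percentile(p[(abs(p[:,0]-x)<2.5)][:,1],1) for x in xs]; print('edge fit',np.polyfit(xs,e,1).round(4))
```

```text
w2 10025 plate x [-52.3  65.9] ymin [-37.  -36.4] lip x [-67.  -54.6] lip y [-29.1] lipz 41.6235354910587
plane z [ 1.19000e-02 -9.02000e-02  3.47964e+01]
edge fit [ 1.3000e-03 -3.6898e+01]
w3 9802 plate x [-47.2  71.2] ymin [-37.5 -36.9] lip x [-61.9 -49.3] lip y [-29.7] lipz 32.54290418405225
plane z [-1.90000e-03 -7.67000e-02  2.51382e+01]
edge fit [ 3.10000e-03 -3.74285e+01]
```

Run:
```python
from fit import *
def pl(P): 
    A=np.c_[P[:,:2]-P[:,:2].mean(0),np.ones(len(P))]; return np.linalg.lstsq(A,P[:,2],rcond=None)[0].round(4)
f=np.load('w1.npz');W=f['W']; z=W[...,2]
print('bench w1',pl(W[np.isfinite(z)&(abs(z)<.004)]))
m=np.isfinite(z)&(z>.006)&(z<.0115)&(np.hypot(W[...,0]-.45,W[...,1]-.27)<.06); print('cover w1',pl(W[m]))
f=np.load('w3.npz');W=f['W']; z=W[...,2]; T=f['T']
print('bench w3',pl(W[np.isfinite(z)&(abs(z)<.004)]), 'tool tilt',T[:3,2])
m=np.isfinite(z)&(z>.029)&(z<.035)&(np.hypot(W[...,0]-.533,W[...,1]-.042)<.12); print('tt',pl(W[m]))
L=(W-T[:3,3])@T[:3,:3]*1000
for yy in range(-38,-10,4):
    m=(abs(L[...,1]-yy)<2)&(L[...,2]>15)&(L[...,2]<45)&(L[...,0]>30)&(L[...,0]<68); print(yy,m.sum(),np.nanmedian(L[...,2][m]))
m=np.isfinite(L[...,2])&(L[...,2]>0)&(L[...,2]<20)&(abs(L[...,0])<11); print('blk',m.sum(),L[m].min(0),L[m].max(0))
u=f['rgb'][160:330,130:400]; cv2.imwrite('pics/w3c.png',cv2.resize(cv2.cvtColor(u,cv2.COLOR_RGB2BGR),None,fx=2.9,fy=2.9))
```

```text
bench w1 [-0.0004  0.0006 -0.0003]
cover w1 [ 0.0009 -0.0003  0.0087]
bench w3 [-0.0003  0.0005 -0.0003] tool tilt [-1.74676454e-03  9.94667585e-04 -9.99997980e-01]
tt [-0.0003  0.0004  0.0317]
-38 277 28.077014120011558
-34 497 27.42936717276828
-30 501 27.355449504904733
-26 459 27.09224397834613
-22 467 27.455129298722756
-18 465 27.462023649745547
-14 452 27.489368516934196
blk 671 [-1.09965580e+01 -1.83443239e+01  6.68025504e-03] [ 10.97971249 -16.50994889  19.97495715]
```

View pics/w3c.png

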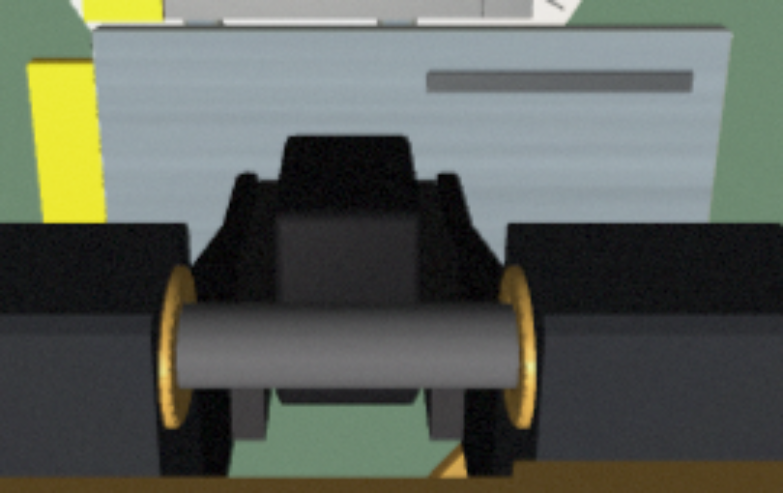

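```bash
cat >> h.py <<'E'
O=np.array([0.5325,0.0413,0.0]); YAW=-15.0
OFF=np.array([0,.0003,.0094])  # TCP from grip in cover frame
def tgt(cx,cz,th,cy=0.0,yaw=0.0):
    """C=inside corner under plate's lip end, latch frame mm"""
    c,s=np.cos(th),np.sin(th)
    Rl=R.from_euler('z',YAW,degrees=True).as_matrix()
    Rc=R.from_euler('z',YAW+yaw,degrees=True).as_matrix()@R.from_rotvec([0,-th,0]).as_matrix()
    Cw=O+Rl@(np.array([cx,cy,cz])/1000)
    grip=Cw+Rc@np.array([.048,0,.023])
    return grip+Rc@OFF, toolR(YAW+yaw,th)
def where(T=None):
    """cover state in latch frame from tool pose"""
    T=T_tool() if T is None else T
    Rl=R.from_euler('z',YAW,degrees=True).as_matrix()
    Rc=T[:3,:3]@np.diag([1,-1,-1.])
    f=lambda v:(Rl.T@(T[:3,3]+Rc@(np.array(v)/1000-OFF)-O)*1000).round(1)
    zz=Rc[:,2]; e=R.from_matrix(Rl.T@Rc).as_euler('zyx')
    print('lip',f([-62,0,-25]),'C',f([-48,0,-23]),'free',f([72,0,-23]),'yaw/pitch/roll',e.round(3))
def go(*a,**k):
    s=env.state(); print('t',round(s['time'],2),'F',np.round(s['ft_force'],1),'M',np.round(s['moment'],2),'w',round(s['width'],3)); where(); delta(*tgt(*a,**k))
E
python3 - <<'E'
from h import *
go(-45,117,0.5); print(tgt(-45,117,.5)[0])
E
```

```text
t 5.32 F [-0.5 -0.4 -2.1] M [-0.11  0.11  0.01] w 0.275
lip [-52.2 -48.  254.9] C [-38.2 -48.  256.9] free [ 81.8 -48.  256.6] yaw/pitch/roll [0.    0.002 0.001]
delta cm [-2.8  -4.8  12.08] rv [-6.000e-04  5.019e-01  1.000e-04] | 13.3 28.8
[0.51479551 0.04635449 0.1684461 ]
```

{"fn": "apply_moves", "kwargs": {
  "deltas": "1.5 -2.8 -4.8 12.1 0 0.5 0;1.5 -2.8 -4.8 12.1 0 0.5 0;1.5 -2.8 -4.8 12.1 0 0.5 0;1.5 -2.8 -4.8 12.1 0 0.5 0;1.5 -2.8 -4.8 12.1 0 0.5 0"
}}

```text
time: 5.73
eef_pos: [0.5045, 0.0492, 0.1563]
eef_rot: [0.963, -0.124, 0.238, 0.032]
ft_force: [-2.2, 0.1, -4.8]
width: 0.273
```

{"fn": "apply_moves", "kwargs": {
  "deltas": "1.5 0 0 0 0 0 0;1.5 0 0 0 0 0 0;1.5 0 0 0 0 0 0"
}}

```text
time: 5.98
eef_pos: [0.5176, 0.0462, 0.1718]
eef_rot: [0.96, -0.126, 0.247, 0.032]
ft_force: [-0.3, 0.3, -1.7]
width: 0.275
```

Run:
```python
from h import *
go(-45,117,0.5)
rgb,d,K,C=cap('side','s1.png')
rgb,d,K,C=cap('wrist','w4.png')
a=cv2.imread('pics/s1.png');cv2.imwrite('pics/s1c.png',cv2.resize(a[110:260,180:340],None,fx=4.5,fy=4,interpolation=cv2.INTER_CUBIC))
go(-45,80,0.5)
```

```text
t 5.98 F [-0.3  0.3 -1.7] M [ 0.01  0.47 -0.07] w 0.275
lip [-53.4   0.6 111.7] C [-42.1   0.6 120.2] free [ 63.    0.6 178.1] yaw/pitch/roll [ 0.002 -0.503  0.002]
delta cm [-0.4   0.05  0.16] rv [-0.0019 -0.0029  0.0007] | 0.43 0.2
t 6.08 F [-0.2 -0.3 -2. ] M [0.03 0.5  0.04] w 0.273
lip [-52.8  -0.  111.9] C [-41.5  -0.  120.4] free [ 6.360e+01 -1.000e-01  1.783e+02] yaw/pitch/roll [ 0.    -0.503  0.001]
delta cm [-2.25 -0.    3.39] rv [-0.0011 -0.0032 -0.0006] | 4.06 0.2
```

View pics/s1c.png

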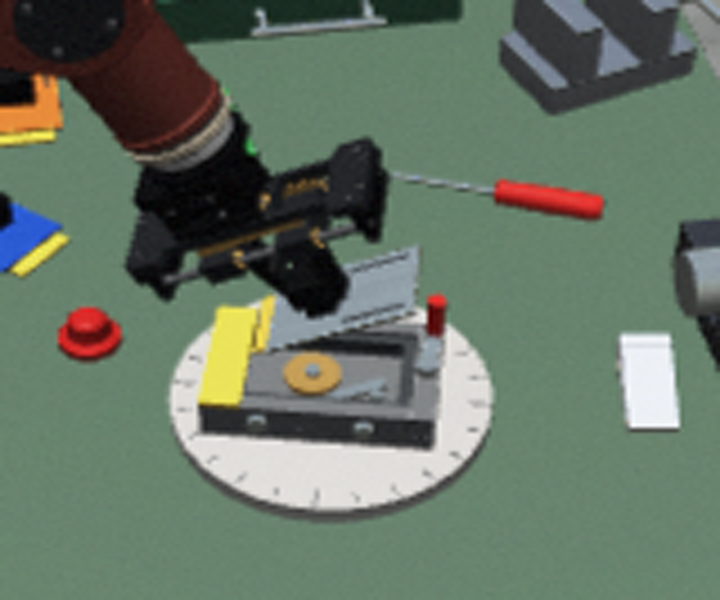

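View pics/w4.png

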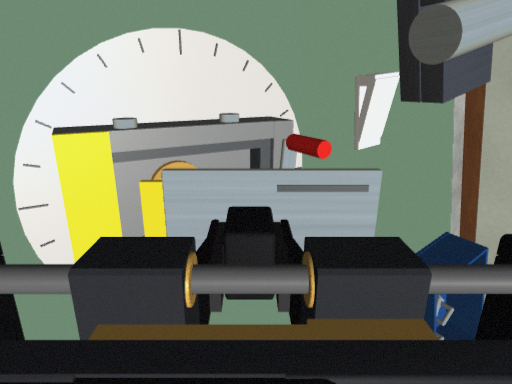

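The cover is tilted with its lip over the recess just ahead of the ledge, and the free end clears the post. Lowering now.

{"fn": "apply_moves", "kwargs": {
  "deltas": "1.5 -0.8 0 1.2 0 0 0;1.5 -1.6 0 2.4 0 0 0;1.5 -2.25 0 3.4 0 0 0;1.5 -2.25 0 3.4 0 0 0;1.5 -2.25 0 3.4 0 0 0"
}}

```text
time: 6.5
eef_pos: [0.5131, 0.0459, 0.129]
eef_rot: [0.961, -0.127, 0.245, 0.032]
ft_force: [1.0, 0.6, -0.8]
width: 0.275
```

Run:
```python
from h import *
go(-45,68,0.5)
```

```text
t 6.5 F [ 1.   0.6 -0.8] M [ 0.01  0.45 -0.06] w 0.275
lip [-57.8  -0.9  69.1] C [-46.5  -0.9  77.6] free [ 58.8  -1.  135.1] yaw/pitch/roll [-0.001 -0.5   -0.   ]
delta cm [-0.33 -0.09  0.91] rv [ 0.0004  0.0005 -0.0006] | 0.97 0.0
```

{"fn": "apply_moves", "kwargs": {
  "deltas": "1.5 -0.2 -0.09 0.5 0 0 0;1.5 -0.33 -0.09 0.9 0 0 0;1.5 -0.33 -0.09 0.9 0 0 0;1.5 -0.33 -0.09 0.9 0 0 0"
}}

```text
time: 6.83
eef_pos: [0.5142, 0.0467, 0.1192]
eef_rot: [0.961, -0.126, 0.245, 0.032]
ft_force: [0.3, 0.4, -0.9]
width: 0.272
```

Run:
```python
from h import *
go(-59.5,67.8,0.5)
```

```text
t 6.83 F [ 0.3  0.4 -0.9] M [ 0.07  0.51 -0.01] w 0.272
lip [-57.    0.2  59.3] C [-45.7   0.2  67.8] free [ 59.6   0.2 125.3] yaw/pitch/roll [ 0.  -0.5  0. ]
delta cm [-1.21  0.02 -0.66] rv [-0.      0.0001  0.0001] | 1.38 0.0
```

Hook the lip under the ledge.

{"fn": "apply_moves", "kwargs": {
  "deltas": "1.5 -0.4 0.02 -0.22 0 0 0;1.5 -0.8 0.02 -0.44 0 0 0;1.5 -1.2 0.02 -0.66 0 0 0;1.5 -1.2 0.02 -0.66 0 0 0;1.5 -1.2 0.02 -0.66 0 0 0"
}}

```text
time: 7.25
eef_pos: [0.5005, 0.0503, 0.1194]
eef_rot: [0.961, -0.126, 0.246, 0.032]
ft_force: [0.8, -0.1, -1.2]
width: 0.273
```

Run:
```python
from h import *
go(-59.5,67.8,0.5)
rgb,d,K,C=cap('side','s2.png')
a=cv2.imread('pics/s2.png');cv2.imwrite('pics/s2c.png',cv2.resize(a[150:250,200:320],None,fx=6,fy=6,interpolation=cv2.INTER_CUBIC))
go(-60,67.3,0.38)
```

```text
t 7.25 F [ 0.8 -0.1 -1.2] M [0.06 0.5  0.01] w 0.273
lip [-71.1   0.1  59.5] C [-59.8   0.1  68. ] free [ 45.5   0.2 125.5] yaw/pitch/roll [ 0.001 -0.5    0.   ]
delta cm [0.02 0.01 0.03] rv [-0.0004 -0.0005  0.0004] | 0.04 0.0
t 7.3 F [ 0.7  0.2 -1.4] M [0.01 0.52 0.02] w 0.272
lip [-71.    0.1  59.4] C [-59.7   0.1  67.9] free [4.560e+01 1.000e-01 1.255e+02] yaw/pitch/roll [ 0.  -0.5  0. ]
delta cm [0.3  0.01 0.64] rv [-0.0003 -0.1203  0.0003] | 0.7 6.9
```

View pics/s2c.png

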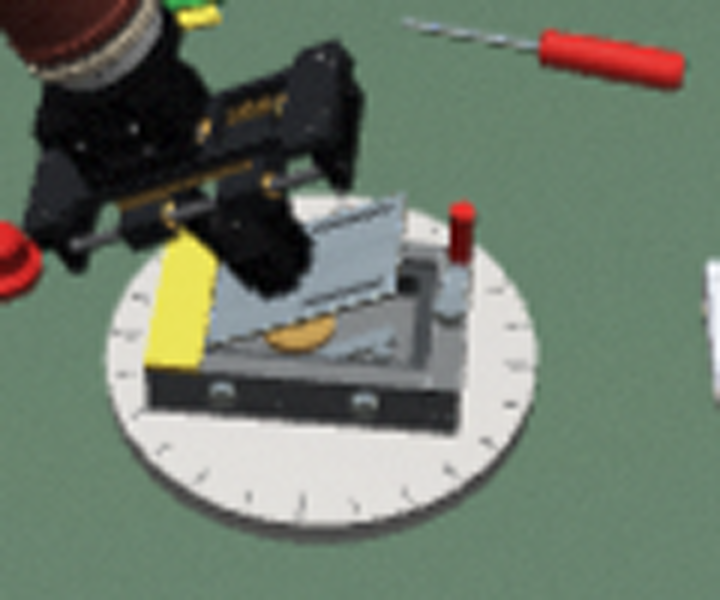

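The lip is hidden under the ledge with no contact force, so step 1 looks met. Now I compute the swing-down rows.

Run:
```python
from h import *
for a in [(-60,67.5,.42),(-60,67.2,.34),(-60,67,.26),(-60,66.8,.18)]: delta(*tgt(*a))
```

```text
delta cm [0.2  0.01 0.42] rv [-0.0003 -0.0803  0.0003] | 0.46 4.6
delta cm [0.39 0.01 0.86] rv [-0.0003 -0.1603  0.0003] | 0.94 9.2
delta cm [0.56 0.01 1.3 ] rv [-0.0003 -0.2403  0.0003] | 1.42 13.8
delta cm [0.7  0.01 1.76] rv [-3.000e-04 -3.203e-01  3.000e-04] | 1.89 18.4
```

{"fn": "apply_moves", "kwargs": {
  "deltas": "1.5 0.2 0 0.42 0 -0.08 0;1.5 0.39 0 0.86 0 -0.16 0;1.5 0.56 0 1.3 0 -0.24 0;1.5 0.7 0 1.76 0 -0.32 0;1.5 0.7 0 1.76 0 -0.32 0"
}}

```text
time: 7.72
eef_pos: [0.5175, 0.0455, 0.1077]
eef_rot: [0.987, -0.131, 0.089, 0.011]
ft_force: [0.8, -0.7, -2.2]
width: 0.269
```

Run:
```python
from h import *
go(-60,66.6,0.12)
for a in [(-60,66.4,.06),(-60,66.2,.0),(-60,65.8,0)]: delta(*tgt(*a))
```

```text
t 7.72 F [ 0.8 -0.7 -2.2] M [-0.06  0.19 -0.01] w 0.269
lip [-70.4  -0.   62.8] C [-57.   -0.1  67.2] free [61.1 -0.2 88.6] yaw/pitch/roll [-0.001 -0.179  0.   ]
delta cm [-0.12 -0.01  0.3 ] rv [-0.0004 -0.0591 -0.0011] | 0.32 3.4
delta cm [ 0.04 -0.01  0.62] rv [-0.0004 -0.1191 -0.0011] | 0.62 6.8
delta cm [ 0.19 -0.01  0.96] rv [-0.0004 -0.1791 -0.0011] | 0.97 10.3
delta cm [ 0.18 -0.01  1.  ] rv [-0.0004 -0.1791 -0.0011] | 1.01 10.3
```

{"fn": "apply_moves", "kwargs": {
  "deltas": "1.5 -0.15 0 0.2 0 -0.03 0;1.5 -0.15 0 0.3 0 -0.06 0;1.5 -0.15 0 0.3 0 -0.06 0"
}}

```text
time: 7.97
eef_pos: [0.5149, 0.0463, 0.1041]
eef_rot: [0.99, -0.13, 0.061, 0.008]
ft_force: [3.9, -1.0, -0.1]
width: 0.276
```

Run:
```python
from h import *
go(-60,66.4,0.06)
for a in [(-60,66.2,.0),(-60,65.8,0)]: delta(*tgt(*a))
```

```text
t 7.97 F [ 3.9 -1.  -0.1] M [-0.2  -0.51  0.08] w 0.276
lip [-75.7  -0.1  62.4] C [-62.   -0.1  66.1] free [57.1 -0.1 80.8] yaw/pitch/roll [-0.    -0.122 -0.   ]
delta cm [ 0.39 -0.01  0.3 ] rv [ 0.0001 -0.0622 -0.0002] | 0.5 3.6
delta cm [ 0.56 -0.01  0.63] rv [ 1.000e-04 -1.222e-01 -3.000e-04] | 0.84 7.0
delta cm [ 0.55 -0.01  0.67] rv [ 1.000e-04 -1.222e-01 -3.000e-04] | 0.87 7.0
```

{"fn": "apply_moves", "kwargs": {
  "deltas": "1.5 0.2 0 0 0 0 0;1.5 0.35 0 0.25 0 -0.06 0;1.5 0.45 0 0.45 0 -0.09 0;1.5 0.5 0 0.6 0 -0.122 0;1.5 0.5 0 0.6 0 -0.122 0"
}}

```text
time: 8.38
eef_pos: [0.5196, 0.0451, 0.0985]
eef_rot: [0.991, -0.131, -0.001, -0.0]
ft_force: [0.1, 0.3, -0.6]
width: 0.275
```

Run:
```python
from h import *
go(-60,66,0.0)
```

```text
t 8.38 F [ 0.1  0.3 -0.6] M [-0.18  0.02  0.05] w 0.275
lip [-75.5   0.   64.2] C [-61.5   0.   66.2] free [58.5  0.  65.9] yaw/pitch/roll [-0.     0.002 -0.   ]
delta cm [0.15 0.   0.01] rv [ 0.0002  0.002  -0.    ] | 0.15 0.1
```

{"fn": "apply_moves", "kwargs": {
  "deltas": "1.5 0.1 0 0.1 0 0 0;1.5 0.1 0 0.15 0 0 0;1.5 0.1 0 0.15 0 0 0"
}}

```text
time: 8.63
eef_pos: [0.5196, 0.0451, 0.0983]
eef_rot: [0.991, -0.13, -0.001, 0.0]
ft_force: [-6.0, 0.1, 10.3]
width: 0.274
```

Run:
```python
from h import *
go(-60,66,0.0)
```

```text
t 8.63 F [-6.   0.1 10.3] M [-0.08  1.29  0.03] w 0.274
lip [-75.4  -0.   64. ] C [-61.4  -0.   65.9] free [58.6  0.  65.8] yaw/pitch/roll [ 0.001  0.001 -0.001]
delta cm [ 0.14  0.   -0.01] rv [0.0006 0.0014 0.0006] | 0.14 0.1
```

Firm bottom contact at 10 N, with the cover level. Releasing.

{"fn": "apply_moves", "kwargs": {
  "deltas": "1.5 0 0 -0.15 0 0 0;4.6 0 0 -0.15 0 0 0;4.6 0 0 -0.15 0 0 0;4.6 0 0 -0.15 0 0 0;4.6 0 0 -0.15 0 0 0"
}}

```text
time: 9.05
eef_pos: [0.5203, 0.0449, 0.0984]
eef_rot: [0.991, -0.13, -0.001, -0.0]
ft_force: [0.3, -0.2, 0.7]
width: 0.477
```

{"fn": "apply_moves", "kwargs": {
  "deltas": "4.6 0 0 -2 0 0 0;4.6 0 0 -6 0 0 0;4.6 0 0 -10 0 0 0;4.6 0 0 -14 0 0 0;4.6 0 0 -17 0 0 0"
}}

```text
time: 9.47
eef_pos: [0.5214, 0.0447, 0.2721]
eef_rot: [0.991, -0.13, 0.001, -0.0]
ft_force: [1.0, -0.6, -0.2]
width: 0.528
```

Run:
```python
from h import *
s=env.state(); print(s['time'],s['width'],s['ft_force']); delta([.54,-0.02,.30],toolR(-15))
```

```text
9.4667 0.5280481356037721 [ 0.99981491 -0.60705613 -0.2147432 ]
delta cm [ 3.47  5.77 -2.79] rv [-0.0007 -0.0015  0.0001] | 7.29 0.1
```

{"fn": "apply_moves", "kwargs": {
  "deltas": "4.6 3.5 5.8 -2.8 0 0 0;4.6 3.5 5.8 -2.8 0 0 0;4.6 3.5 5.8 -2.8 0 0 0;4.6 3.5 5.8 -2.8 0 0 0;4.6 3.5 5.8 -2.8 0 0 0"
}}

```text
time: 9.88
eef_pos: [0.5391, -0.0201, 0.2955]
eef_rot: [0.991, -0.131, -0.002, -0.0]
ft_force: [0.0, -1.0, -0.1]
width: 0.531
```

Run:
```python
from fit import *
from h import O,YAW
rgb,d,K,C=cap('wrist','w5.png'); W=cloud(d,K,C); np.savez('w5.npz',rgb=rgb,W=W)
Rl=R.from_euler('z',YAW,degrees=True).as_matrix()
L=(W-O)@Rl*1000; z=L[...,2]
h=cv2.cvtColor(rgb,cv2.COLOR_RGB2HSV)
def med(x0,x1,y0,y1,z0=40,z1=90):
    m=(L[...,0]>x0)&(L[...,0]<x1)&(L[...,1]>y0)&(L[...,1]<y1)&(z>z0)&(z<z1); return m.sum(),np.median(z[m]).round(2)
print('plate lip end',med(-55,-35,-30,30),'free end',med(40,56,-20,20),'+y',med(-40,50,22,34),'-y',med(-40,50,-34,-22),'side wall +y',med(-50,50,44,53),'side -y',med(-50,50,-53,-44),'ledge',med(-90,-66,-40,40))
b=(z>95)&(z<115)&(abs(L[...,0])<40)&(abs(L[...,1])<30); print('block top',b.sum(),L[b].mean(0),L[b].min(0),L[b].max(0))
p=(z>112)&(z<125)&(L[...,0]>50); print('post',p.sum(),np.median(L[p],0), L[p].min(0),L[p].max(0))
```

```text
plate lip end (np.int64(991), np.float64(70.67)) free end (np.int64(535), np.float64(70.64)) +y (np.int64(915), np.float64(70.81)) -y (np.int64(875), np.float64(70.74)) side wall +y (np.int64(840), np.float64(70.74)) side -y (np.int64(672), np.float64(70.59)) ledge (np.int64(1633), np.float64(74.23))
block top 892 [-12.95953639   1.14775836 106.40100959] [-25.49322119 -16.9940066   95.33822375] [ -1.34077919  18.37855033 108.92057214]
post 196 [ 75.55744027  37.76111543 118.48483112] [ 69.12840873  31.04028854 112.08418152] [ 82.63322213  44.26451516 120.61872147]
```

View pics/w5.png

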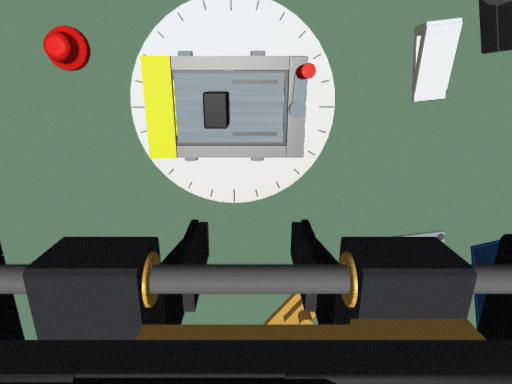

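The cover is flush: plate 70.7 mm against walls 70.7 mm, level at all four sides. The post is at (75.5, 37.8) in the latch frame. I'll pinch it next, with the jaws tangential to its arc.

```bash
cat >> h.py <<'E'
def kp(a,z,rad=38.0):
    Rl=R.from_euler('z',YAW,degrees=True).as_matrix()
    p=O+Rl@(np.array([73-rad*np.sin(a),rad*np.cos(a),0])/1000); p[2]=z
    return p,toolR(YAW+np.degrees(a))
def st():
    s=env.state(); T=T_tool(); Rl=R.from_euler('z',YAW,degrees=True).as_matrix()
    l=Rl.T@(T[:3,3]-O)*1000; print('t',round(s['time'],2),'F',np.round(s['ft_force'],1),'w',round(s['width'],3),'latch',l.round(1),'a',round(float(np.arctan2(-(l[0]-73),l[1])),3),'r',round(float(np.hypot(l[0]-73,l[1])),1))
E
python3 - <<'E'
from h import *
st(); delta(*kp(-.05,.19)); delta(*kp(-.05,.11))
E
```

```text
t 9.93 F [-0.9  0.2 -0.4] w 0.526 latch [ 21.9 -57.2 295.2] a 2.413 r 76.7
delta cm [ 5.34 -9.51 10.5 ] rv [-0.0001  0.0041  0.0503] | 15.14 2.9
delta cm [ 5.38 -9.51 18.5 ] rv [-0.0001  0.0041  0.0503] | 21.48 2.9
```

{"fn": "apply_moves", "kwargs": {
  "deltas": "4.6 5.35 -9.5 10.5 0 0 0.05;4.6 5.35 -9.5 10.5 0 0 0.05;4.6 5.35 -9.5 10.5 0 0 0.05;4.6 5.35 -9.5 10.5 0 0 0.05;4.6 5.35 -9.5 10.5 0 0 0.05"
}}

```text
time: 10.35
eef_pos: [0.6131, 0.0616, 0.184]
eef_rot: [0.988, -0.153, -0.006, -0.0]
ft_force: [-2.0, -0.4, -0.9]
width: 0.529
```

{"fn": "apply_moves", "kwargs": {
  "deltas": "4.6 0 0 0 0 0 0;4.6 0 0 0 0 0 0"
}}

```text
time: 10.52
eef_pos: [0.6151, 0.0582, 0.1913]
eef_rot: [0.988, -0.155, -0.001, 0.0]
ft_force: [-0.3, -0.3, 0.6]
width: 0.525
```

Run:
```python
from h import *
st(); delta(*kp(-.05,.11)); cap('wrist','w6.png')
```

```text
t 10.52 F [-0.3 -0.3  0.6] w 0.525 latch [ 75.4  37.7 191.3] a -0.063 r 37.7
delta cm [-0.03 -0.03  8.13] rv [0.0006 0.0028 0.0014] | 8.13 0.2
```

View pics/w6.png

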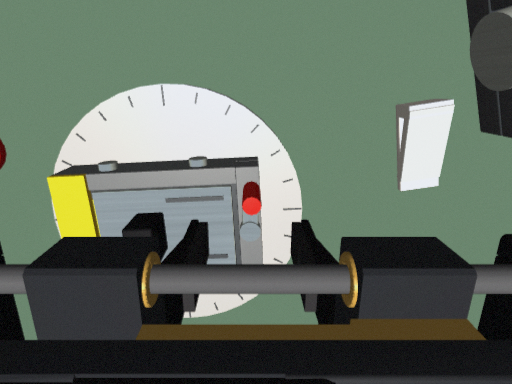

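The post at (251,205) is centred between the jaws, whose midline is column 250. Descending and pinching.

{"fn": "apply_moves", "kwargs": {
  "deltas": "4.6 0 0 3 0 0 0;4.6 0 0 5.5 0 0 0;4.6 0 0 7.5 0 0 0;4.6 0 0 8.1 0 0 0;4.6 0 0 8.1 0 0 0"
}}

```text
time: 10.98
eef_pos: [0.6144, 0.0571, 0.1098]
eef_rot: [0.988, -0.156, -0.002, 0.0]
ft_force: [-0.7, -0.1, -0.4]
width: 0.53
```

{"fn": "apply_moves", "kwargs": {
  "deltas": "0.8 0 0 0 0 0 0;0.8 0 0 0 0 0 0;0.8 0 0 0 0 0 0;0.8 0 0 0 0 0 0;0.8 0 0 0 0 0 0"
}}

```text
time: 11.4
eef_pos: [0.6161, 0.0577, 0.1115]
eef_rot: [0.988, -0.155, -0.0, -0.0]
ft_force: [-0.6, 1.0, 0.7]
width: 0.234
```

Run:
```python
from h import *
st()
for a in [.05,.15,.25,.35,.45]: delta(*kp(a,.112))
```

```text
t 11.4 F [-0.6  1.   0.7] w 0.234 latch [ 76.5  37.5 111.5] a -0.094 r 37.7
delta cm [-0.54 -0.02 -0.05] rv [-0.0004  0.0003 -0.0998] | 0.55 5.7
delta cm [-0.92  0.04 -0.05] rv [-0.0004  0.0002 -0.1998] | 0.92 11.4
delta cm [-1.29  0.13 -0.05] rv [-4.000e-04  2.000e-04 -2.998e-01] | 1.29 17.2
delta cm [-1.64  0.26 -0.05] rv [-4.000e-04  2.000e-04 -3.998e-01] | 1.67 22.9
delta cm [-1.99  0.43 -0.05] rv [-4.000e-04  2.000e-04 -4.998e-01] | 2.03 28.6
```

{"fn": "apply_moves", "kwargs": {
  "deltas": "0.8 0 0 0 0 0 0;0.8 0 0 0 0 0 0;0.8 0 0 0 0 0 0"
}}

```text
time: 11.65
eef_pos: [0.6158, 0.0578, 0.1108]
eef_rot: [0.988, -0.155, -0.001, -0.0]
ft_force: [0.4, -0.1, 3.0]
width: 0.148
```

Run:
```python
from h import *
st()
for a in [.02,.12,.22,.32,.42]: delta(*kp(a,.1115))
```

```text
t 11.65 F [ 0.4 -0.1  3. ] w 0.148 latch [ 76.2  37.5 110.8] a -0.086 r 37.6
delta cm [-0.4  -0.03 -0.06] rv [-0.0002  0.0012 -0.0697] | 0.41 4.0
delta cm [-0.78  0.01 -0.06] rv [-0.0003  0.0012 -0.1697] | 0.78 9.7
delta cm [-1.15  0.1  -0.06] rv [-0.0003  0.0012 -0.2697] | 1.15 15.5
delta cm [-1.51  0.22 -0.06] rv [-0.0004  0.0011 -0.3697] | 1.53 21.2
delta cm [-1.86  0.37 -0.06] rv [-4.000e-04  1.100e-03 -4.697e-01] | 1.89 26.9
```

{"fn": "apply_moves", "kwargs": {
  "deltas": "0.8 -0.4 -0.03 0 0 0 -0.07;0.8 -0.78 0.01 0 0 0 -0.17;0.8 -1.15 0.1 0 0 0 -0.27;0.8 -1.51 0.22 0 0 0 -0.37;0.8 -1.86 0.37 0 0 0 -0.47"
}}

```text
time: 12.07
eef_pos: [0.5975, 0.0595, 0.1109]
eef_rot: [0.997, 0.082, 0.0, 0.0]
ft_force: [2.5, -2.0, 0.6]
width: 0.146
```

Run:
```python
from h import *
st()
for a in [.52,.62,.72,.82,.92]: delta(*kp(a,.1115))
```

```text
t 12.07 F [ 2.5 -2.   0.6] w 0.146 latch [ 58.1  34.4 110.9] a 0.409 r 37.5
delta cm [-0.42 -0.03 -0.06] rv [ 0.0003 -0.0005 -0.0947] | 0.43 5.4
delta cm [-0.8   0.02 -0.06] rv [ 0.0003 -0.0004 -0.1947] | 0.8 11.2
delta cm [-1.16  0.11 -0.06] rv [ 0.0004 -0.0004 -0.2947] | 1.17 16.9
delta cm [-1.52  0.24 -0.06] rv [ 0.0004 -0.0004 -0.3947] | 1.54 22.6
delta cm [-1.86  0.41 -0.06] rv [ 4.000e-04 -4.000e-04 -4.947e-01] | 1.91 28.3
```

{"fn": "apply_moves", "kwargs": {
  "deltas": "0.8 -0.42 -0.03 0 0 0 -0.095;0.8 -0.8 0.02 0 0 0 -0.195;0.8 -1.16 0.11 0 0 0 -0.295;0.8 -1.52 0.24 0 0 0 -0.395;0.8 -1.86 0.41 0 0 0 -0.495"
}}

```text
time: 12.48
eef_pos: [0.5802, 0.0523, 0.1109]
eef_rot: [0.946, 0.323, 0.001, 0.0]
ft_force: [5.2, -1.3, -0.8]
width: 0.15
```

Run:
```python
from h import *
st()
for a in [1.02,1.12,1.22,1.32,1.42]: delta(*kp(a,.1115))
```

```text
t 12.48 F [ 5.2 -1.3 -0.8] w 0.15 latch [ 43.2  22.9 110.9] a 0.915 r 37.6
delta cm [-0.4  -0.02 -0.06] rv [ 0.0013 -0.0008 -0.0998] | 0.4 5.7
delta cm [-0.77  0.03 -0.06] rv [ 0.0014 -0.0008 -0.1998] | 0.78 11.4
delta cm [-1.14  0.13 -0.06] rv [ 0.0014 -0.0007 -0.2998] | 1.15 17.2
delta cm [-1.5   0.26 -0.06] rv [ 0.0014 -0.0006 -0.3998] | 1.52 22.9
delta cm [-1.84  0.42 -0.06] rv [ 0.0015 -0.0006 -0.4998] | 1.89 28.6
```

{"fn": "apply_moves", "kwargs": {
  "deltas": "0.8 -0.4 -0.02 0 0 0 -0.1;0.8 -0.77 0.03 0 0 0 -0.2;0.8 -1.14 0.13 0 0 0 -0.3;0.8 -1.5 0.26 0 0 0 -0.4;0.8 -1.84 0.42 0 0 0 -0.5"
}}

```text
time: 12.9
eef_pos: [0.5684, 0.0378, 0.1109]
eef_rot: [0.837, 0.547, 0.001, 0.001]
ft_force: [6.0, -2.0, -1.0]
width: 0.15
```

Run:
```python
from h import *
st()
for a in [1.48,1.54,1.58,1.61]: delta(*kp(a,.1115))
```

```text
t 12.9 F [ 6. -2. -1.] w 0.15 latch [ 35.6   5.9 110.9] a 1.415 r 37.8
delta cm [-0.25 -0.01 -0.06] rv [ 0.0021 -0.0006 -0.06  ] | 0.26 3.4
delta cm [-0.48  0.01 -0.06] rv [ 0.0021 -0.0005 -0.12  ] | 0.48 6.9
delta cm [-0.63  0.03 -0.06] rv [ 0.0021 -0.0005 -0.16  ] | 0.63 9.2
delta cm [-0.74  0.05 -0.06] rv [ 0.0021 -0.0004 -0.19  ] | 0.74 10.9
```

{"fn": "apply_moves", "kwargs": {
  "deltas": "0.8 -0.25 -0.01 0 0 0 -0.06;0.8 -0.48 0.01 0 0 0 -0.12;0.8 -0.63 0.03 0 0 0 -0.16;0.8 -0.74 0.05 0 0 0 -0.19;0.8 -0.74 0.05 0 0 0 -0.19"
}}

```text
time: 13.32
eef_pos: [0.5661, 0.0309, 0.1109]
eef_rot: [0.782, 0.623, 0.001, 0.001]
ft_force: [5.4, -0.6, -1.8]
width: 0.151
```

Run:
```python
from h import *
st()
```

```text
t 13.32 F [ 5.4 -0.6 -1.8] w 0.151 latch [ 35.1  -1.3 110.9] a 1.606 r 37.9
```

At about 1.6 rad, the stop. Releasing with a modest opening, then lifting.

{"fn": "apply_moves", "kwargs": {
  "deltas": "4 0 0 0 0 0 0;4 0 0 0 0 0 0;4 0 0 0 0 0 0;4 0 0 0 0 0 0;4 0 0 0 0 0 0"
}}

```text
time: 13.73
eef_pos: [0.564, 0.0315, 0.1102]
eef_rot: [0.783, 0.622, -0.001, -0.001]
ft_force: [-0.5, -0.0, 0.2]
width: 0.416
```

{"fn": "apply_moves", "kwargs": {
  "deltas": "4 0 0 -1.5 0 0 0;4 0 0 -5 0 0 0;4 0 0 -9 0 0 0;4 0 0 -13 0 0 0;4 0 0 -17 0 0 0"
}}

```text
time: 14.15
eef_pos: [0.564, 0.0314, 0.2819]
eef_rot: [0.783, 0.622, -0.001, -0.001]
ft_force: [0.4, -0.5, 0.1]
width: 0.457
```

Run:
```python
from h import *
st(); delta([.53,-.06,.32],toolR(-15))
```

```text
t 14.15 F [ 0.4 -0.5  0.1] w 0.457 latch [ 33.   -1.4 281.9] a 1.605 r 40.0
delta cm [-9.68 -1.27 -3.8 ] rv [-0.0022  0.0023  1.6053] | 10.47 92.0
```

{"fn": "apply_moves", "kwargs": {
  "deltas": "4 0 6 -3 0 0 0;4 0 6 -3 0 0 0;4 0 6 -3 0 0 0;4 0 6 -3 0 0 0"
}}

```text
time: 14.48
eef_pos: [0.6237, 0.0176, 0.3105]
eef_rot: [0.783, 0.622, -0.0, -0.001]
ft_force: [1.1, 1.1, -1.0]
width: 0.46
```

Run:
```python
from fit import *
from h import O,YAW
Rl=R.from_euler('z',YAW,degrees=True).as_matrix()
for cam in ['wrist','top']:
    rgb,d,K,C=cap(cam,cam+'9.png'); W=cloud(d,K,C)
    L=(W-O)@Rl*1000; z=L[...,2]
    def med(x0,x1,y0,y1,z0=40,z1=90):
        m=(L[...,0]>x0)&(L[...,0]<x1)&(L[...,1]>y0)&(L[...,1]<y1)&(z>z0)&(z<z1); return m.sum(),np.median(z[m]).round(2) if m.any() else None
    print(cam,'lip end',med(-55,-35,-30,30),'free',med(45,56,-34,-12),med(45,56,12,34),'+y',med(-40,50,22,34),'-y',med(-40,50,-34,-22),'walls',med(-50,50,44,53),med(-50,50,-53,-44))
    p=(z>110)&(z<125)&(L[...,0]>20)&(L[...,0]<90)&(abs(L[...,1])<60); print('post',p.sum(),np.median(L[p],0) if p.any() else None)
    b=(z>95)&(z<115)&(L[...,0]<10)&(L[...,0]>-40)&(abs(L[...,1])<30); print('block',b.sum(),np.median(L[b],0) if b.any() else None)
a=cv2.imread('pics/top9.png');cv2.imwrite('pics/top9c.png',cv2.resize(a[100:310,70:400],None,fx=2.4,fy=2.4))
```

```text
wrist lip end (np.int64(1127), np.float64(70.73)) free (np.int64(177), np.float64(70.69)) (np.int64(183), np.float64(70.85)) +y (np.int64(895), np.float64(70.78)) -y (np.int64(888), np.float64(70.78)) walls (np.int64(751), np.float64(70.76)) (np.int64(754), np.float64(70.74))
post 153 [ 34.9895109   -0.61321458 118.61734137]
block 915 [-13.35786994   0.92475121 106.62973179]
top lip end (np.int64(71), np.float64(71.47)) free (np.int64(26), np.float64(71.43)) (np.int64(26), np.float64(71.72)) +y (np.int64(122), np.float64(71.89)) -y (np.int64(120), np.float64(71.58)) walls (np.int64(103), np.float64(71.58)) (np.int64(88), np.float64(71.85))
post 20 [ 35.65853012  -0.31062731 119.6310782 ]
block 106 [-12.2878619    1.66026131 107.40778007]
```

View pics/wrist9.png

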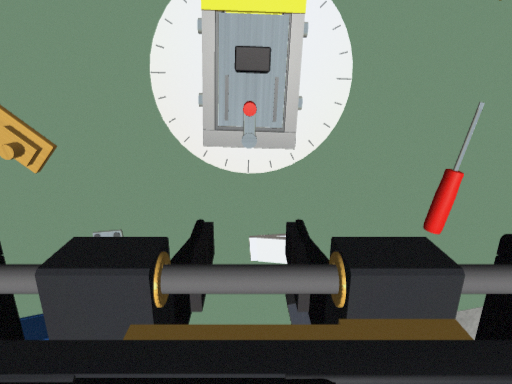

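View pics/top9c.png

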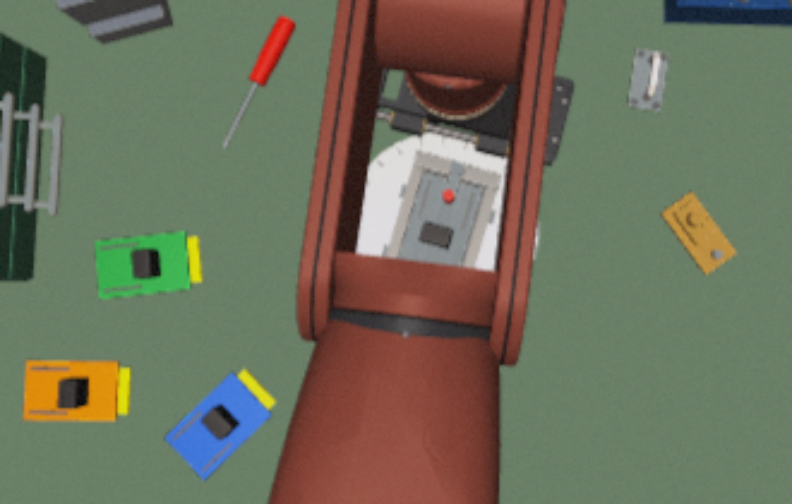

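The keeper lies across the flush cover, with the post at (249,109) in the wrist view. The other bench items are where they started and the arm is clear. Handing in.

Run:
```python
from h import *
print(env.close_job())
```

```text
the job is handed in; nothing more can be done
None
```

The cover is home in its recess and the keeper is turned across it to its stop. I handed the job in at about 14.6 s of the 58 s allowed; no verdict is reported.

**How it went:** I gripped the grey cover by its block and tilted it 0.5 rad. The lip went under the ledge without contact, about 8 mm in. I then swung the free end down, pressed it home at about 10 N and let go. After that I pinched the red post, followed its arc from about -0.07 rad to the stop, released it and moved clear.

**Last checks:**
- **Cover:** its top measures 70.7–70.9 mm at the lip end, the free end and both sides, against 70.75 mm for the walls. It is level and flush.
- **Lip position:** the block is at x ≈ -13 mm and y ≈ +1 mm, which puts the lip tip near x = -75 mm.
- **Keeper:** the post is at (35, -0.6) mm in the latch frame, which is about 1.59 rad.
- **Other items:** I did not re-measure their positions. The screwdriver, gauge and striker look unmoved in the final pictures. The arm hid the stopper and most of the wedge in the top view, and the jar was outside the cropped picture I viewed. The arm did not work near any of them.

**Two things that were not clean:**
- There was a light 4 N contact against the ledge edge during the swing. I backed off and carried on.
- The top camera read about 1 mm higher than the wrist camera everywhere. That is within its calibration, and it also shows the cover flush.

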